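# Put the microscope's objectives back in their storage tray

### The arm

A 7-joint arm with a two-finger parallel gripper is mounted at the origin on the work surface. World frame = base frame: x ahead of the robot, y to its left, z up, the work surface at z = 0. Lengths are in m, angles in rad, forces in N, time in s.
With the tool pointing down it reaches from about 0.425 to 0.975 m from the base axis. Payload 16.7 kg.
Tool frame: the origin (TCP) lies where the fingers leave the gripper's body, on its centre line; the fingertips stand env.nose_length ahead of it and the grasp point (between the pads) lies 54 mm ahead of it (env.nose_length is the distance from the TCP to the fingertips, in m); z points along the fingers, y is the line along which they close (so a half turn about z gives the same grasp; the last joint's range is limited). The gripper opens to 85 mm and grips with 20 to 120 N. Pads are 22 mm wide; open, the fingers measure 114 mm over their backs; the gripper's body (76 mm by 85 mm) begins 54 mm behind the grasp point. The pads swing forward as they close: fully open they stand 13 mm farther back than shut.
Start: joints at [1.163, 0.426, 0.074, 1.606, -0.034, 1.111, -0.067], TCP at [0.173, -0.652, 0.304] pointing down, gripper open.
Joint ranges: [-2.85, 2.85], [-0.5, 2.14], [-1.23, 1.37], [0.21, 2.46], [-1.02, 4.16], [0.16, 2.05], [-2.73, 2.73]. Speed limits (rad/s): [1.89, 1.89, 2.39, 2.39, 3.01, 3.01, 3.01].

### API

Orientations are given as a rotation vector (axis times angle).
In Python, from station import env, eyes, job, cut_out gives the robot as it stands.
- The arm moves only by the tool arm_command, never from a script. Its argument "rows" is a list of rows, each a list of 7 numbers: the turn, a rotation vector about the tool's x, y, z in rad, then the shift along the tool's x, y, z in m, then the closure, from 0 (fully open) to 1 (shut). In form: [[rx, ry, rz, dx, dy, dz, gripper], ...]. A call has 1 to 12 rows; each row shifts and turns the commanded pose from where the row before left it, along the tool's axes as they then stand; what a row does not reach is not made up. A row lasts 1/8 s, in which the tool goes at most 62.5 mm and 10.7 degrees, less where a joint would pass 70% of its speed; a pose out of reach is approached as far as the arm can. A call is refused whole if a number of a shift passes 0.0625 or a number of a turn 0.188, either way. A call with a gripper value outside its range is refused whole. The fingers move at their own pace and stop on an object; the grip force is fixed at half the most. Time passes only in rows, so rows that do not move let the fingers close. It gives the time, the measured TCP pose, the force, the opening and the grip force at its end, in the units of the state.
- env.get_state(): the state, without advancing time (a new reading comes with each control period).
- eyes.read_camera(name): name is "scene" or "top" or "wrist"; returns (picture, depth): 384x512x3 uint8, red, green, blue; 384x512 float32, m along the optical axis (not along the pixel's ray), 0 where there is no reading.
- eyes.camera_info(name): a dict with "camera_matrix" (3x3 intrinsics, pixels), "distortion" ([k1, k2, p1, p2, k3] as OpenCV has them; the pictures are not rectified), "R" (3x3) and "t" (3): a world point X has camera coordinates R X + t. Camera axes: x right, y down, z forward; pixel columns grow to the right and rows downward; lengths in m; the calibration is good to about 2 mm. A picture is of the moment at which its call begins: read the wrist's pose just before it. camera_info takes no time and is no camera call; for the wrist camera it gives the pose at the moment of the call.
- job.close_job(): hands the job in; it is judged then, once.
Trained networks look in the newest picture that a camera, given by its name, has taken for a name from the list of things; names that differ only in an ending like _2 or _b are one class to them, and where a whole thing is asked for, a point or a joint stands for the part that bears it (a point fixed in the world has none). Each returns a list of dicts, best first, with "p" (0 to 1); they miss things now and then, are a little off and sometimes report something else, mostly with a low value. They report only what shows in the picture. A call takes as long as a camera call.
- cut_out(camera, query): "mask" (384x512 bool, what is visible of it) and "box" ([left, top, right, bottom] in pixels, round what is visible of it).
The state is a dict: "clock": time; "joints": joint angles; "joint_velocities": joint speeds; "tau": joint torques, N m; "tcp_pos": TCP position; "eef_rot": TCP orientation; "ft_force": force on the tool from outside, world axes, zero at the start; "wrist_torque": the same for the moment, N m; "grip_width": opening from 0.0 (shut) to 1.0 (fully open); "gripper_force": force on a finger pad.
Only numpy, scipy, OpenCV 4.12 (cv2) and the standard library are available. Lean on these libraries where they do the work, as an engineer would, in place of code of your own. Each camera call takes 0.05 s, during which the arm holds its last target. There are 200 camera calls.

### The job

Put the four microscope objectives with red, yellow, green and blue bands away in the storage tray, each standing upright inside the pocket whose rim has its own colour. The two with black and white bands belong to another microscope: leave them standing where they are. The lenses are delicate, so keep every objective upright and set it down rather than drop it.

Things in the scene. Friction and masses are not known exactly. Their poses are not given: they have to be found in the camera images.
- objective_red_centre (a point): Microscope objective with red band, standing upright on its foot on the bench: steel cylinder 32 mm in diameter, 64 mm tall, straight-sided to 46 mm up, then tapering to an 18 mm wide nose; red from 32 to 58 mm up. The point is its centre, 32 mm above its foot; z up. About 0.14 kg. Objectives stand at least 70 mm apart, centre to centre.
- objective_yellow_centre (a point): Microscope objective with yellow band, standing upright on its foot on the bench: steel cylinder 32 mm in diameter, 64 mm tall, straight-sided to 46 mm up, then tapering to an 18 mm wide nose; yellow from 32 to 58 mm up. The point is its centre, 32 mm above its foot; z up. About 0.14 kg. Objectives stand at least 70 mm apart, centre to centre.
- objective_green_centre (a point): Microscope objective with green band, standing upright on its foot on the bench: steel cylinder 32 mm in diameter, 64 mm tall, straight-sided to 46 mm up, then tapering to an 18 mm wide nose; green from 32 to 58 mm up. The point is its centre, 32 mm above its foot; z up. About 0.14 kg. Objectives stand at least 70 mm apart, centre to centre.
- objective_blue_centre (a point): Microscope objective with blue band, standing upright on its foot on the bench: steel cylinder 32 mm in diameter, 64 mm tall, straight-sided to 46 mm up, then tapering to an 18 mm wide nose; blue from 32 to 58 mm up. The point is its centre, 32 mm above its foot; z up. About 0.14 kg. Objectives stand at least 70 mm apart, centre to centre.
- objective_black_centre (a point): Look-alike objective with black band, standing upright on its foot on the bench: steel cylinder 32 mm in diameter, 64 mm tall, straight-sided to 46 mm up, then tapering to an 18 mm wide nose; black from 32 to 58 mm up. The point is its centre, 32 mm above its foot; z up. About 0.14 kg. Objectives stand at least 70 mm apart, centre to centre.
- objective_white_centre (a point): Look-alike objective with white band, standing upright on its foot on the bench: steel cylinder 32 mm in diameter, 64 mm tall, straight-sided to 46 mm up, then tapering to an 18 mm wide nose; white from 32 to 58 mm up. The point is its centre, 32 mm above its foot; z up. About 0.14 kg. Objectives stand at least 70 mm apart, centre to centre.
- pocket_red: Red pocket: flat ring, 60 mm outside, 50 mm inside diameter, rim 6 mm high, fixed on the storage tray. Origin: its middle, on its floor, 8 mm above the bench; z up. Four pockets lie two by two, 80 mm between centres, in a fixed dark tray 184 mm square, its edge 12 mm high; the tray's place and turn and each colour's corner vary.
- pocket_yellow: Yellow pocket: flat ring, 60 mm outside, 50 mm inside diameter, rim 6 mm high, fixed on the storage tray. Origin: its middle, on its floor, 8 mm above the bench; z up. Four pockets lie two by two, 80 mm between centres, in a fixed dark tray 184 mm square, its edge 12 mm high; the tray's place and turn and each colour's corner vary.
- pocket_green: Green pocket: flat ring, 60 mm outside, 50 mm inside diameter, rim 6 mm high, fixed on the storage tray. Origin: its middle, on its floor, 8 mm above the bench; z up. Four pockets lie two by two, 80 mm between centres, in a fixed dark tray 184 mm square, its edge 12 mm high; the tray's place and turn and each colour's corner vary.
- pocket_blue: Blue pocket: flat ring, 60 mm outside, 50 mm inside diameter, rim 6 mm high, fixed on the storage tray. Origin: its middle, on its floor, 8 mm above the bench; z up. Four pockets lie two by two, 80 mm between centres, in a fixed dark tray 184 mm square, its edge 12 mm high; the tray's place and turn and each colour's corner vary.

How it is judged:
At the end, for the whole second after the job is handed in: Each of the red, yellow, green and blue objectives stands upright (within 4.5 degrees) on the floor of the pocket of its own colour (its axis within 12 mm of the pocket's middle, its height within 4 mm of seated), released and at rest; the black and white ones stand within 15 mm of where they began (horizontal distance between objective_red_centre and pocket_red below 0.012 m and z of objective_red_centre in the frame of pocket_red between 0.028 and 0.036 m and angle between each of objective_red_centre, objective_yellow_centre, objective_green_centre, objective_blue_centre, objective_black_centre, objective_white_centre's own z axis and vertical below 0.08 rad and linear speed of each of objective_red, objective_yellow, objective_green, objective_blue below 0.02 m/s and horizontal distance between objective_yellow_centre and pocket_yellow below 0.012 m and z of objective_yellow_centre in the frame of pocket_yellow between 0.028 and 0.036 m and horizontal distance between objective_green_centre and pocket_green below 0.012 m and z of objective_green_centre in the frame of pocket_green between 0.028 and 0.036 m and horizontal distance between objective_blue_centre and pocket_blue below 0.012 m and z of objective_blue_centre in the frame of pocket_blue between 0.028 and 0.036 m and distance of each of objective_black_centre, objective_white_centre from where it was at the start of the episode below 0.015 m); the robot touches nothing.
It fails at once if a look-alike (black or white band) is moved by more than 15 mm (distance of any of objective_black_centre, objective_white_centre from where it was at the start of the episode above 0.015 m).
It fails at once if an objective is tipped over (leans more than 35 degrees) (angle between any of objective_red_centre, objective_yellow_centre, objective_green_centre, objective_blue_centre, objective_black_centre, objective_white_centre's own z axis and vertical above 0.61 rad).
It fails at once if an objective is dropped: out of the fingers with its foot more than 30 mm above the bench ((height (world z) of objective_red_centre above 0.062 m and contact force between objective_red and the fingers below 0.02 N) or (height (world z) of objective_yellow_centre above 0.062 m and contact force between objective_yellow and the fingers below 0.02 N) or (height (world z) of objective_green_centre above 0.062 m and contact force between objective_green and the fingers below 0.02 N) or (height (world z) of objective_blue_centre above 0.062 m and contact force between objective_blue and the fingers below 0.02 N)).
It also fails if it takes over 93 s, if anything falls off the work surface, if the arm or the gripper's body presses on something with over 40 N, if the wrist force passes 120 N, or if a joint passes its speed limit or range.

## Working session

There is one attempt and no reset: what is moved stays moved. The work goes in short steps, Python scripts to look and compute and a tool call to move; the robot and the scene stay as the last step left them, time stands still between calls to the robot, and variables do not carry over. Pictures are saved under pics/ and viewed, at most 14 in all, crops included, and the job is handed in when it is done.

Besides the shell and the picture viewer there is one more tool, called after ">>>" as name(argument=value, ...) on one line, values as JSON. arm_command: Moves the arm, as the interface text tells. Its arguments: {"type":"object","properties":{"rows":{"type":"array"}},"required":["rows"]}

```bash
mkdir -p pics; ls; cat > h.py <<'E'
import numpy as np, cv2
from station import env, eyes, job, cut_out
def cloud(cam):
    i=eyes.camera_info(cam); img,d=eyes.read_camera(cam)
    K=np.array(i["camera_matrix"]);D=np.array(i["distortion"])
    h,w=d.shape
    uv=np.stack(np.meshgrid(np.arange(w),np.arange(h)),-1).reshape(-1,1,2).astype(np.float64)
    n=cv2.undistortPoints(uv,K,D).reshape(h,w,2)
    P=np.dstack([n*d[...,None],d])
    X=(P-np.array(i["t"]))@np.array(i["R"])
    X[d==0]=np.nan
    return img,X
E
python3 - <<'E'
from h import *
s=env.get_state(); print(s, env.nose_length)
for c in ("top","scene"):
    img,X=cloud(c); cv2.imwrite(f"pics/{c}0.png",img[...,::-1])
    print(c,eyes.camera_info(c)["R"],eyes.camera_info(c)["t"])
    for col in "red yellow green blue black white".split():
        for q in (f"objective_{col}_centre",f"pocket_{col}"):
            if q in("pocket_black","pocket_white"):continue
            for r in cut_out(c,q)[:2]:
                P=X[r["mask"]]; P=P[~np.isnan(P[:,0])]
                if len(P)<5: continue
                lo,hi=np.percentile(P,[2,98],axis=0)
                print(c,q,round(r["p"],2),np.round(r["box"]),len(P),np.median(P,0).round(4),((lo+hi)/2).round(4),(hi-lo).round(3))
E
```

```text
pics
{'clock': 0.0, 'joints': array([ 1.16251101,  0.42672698,  0.07389009,  1.60661181, -0.03409031,
        1.11077021, -0.06709231]), 'joint_velocities': array([ 2.06784106e-04, -3.81507566e-04,  7.05355342e-04,  1.03089035e-03,
       -2.87517139e-06, -4.69308886e-04, -2.37534495e-04]), 'tau': array([-5.72262925e-04, -9.49851537e+01,  3.76066580e+00, -4.63519549e+01,
        1.92749582e-02,  1.01424154e-02, -6.59755574e-05]), 'tcp_pos': array([ 0.1726118 , -0.65223793,  0.30321294]), 'eef_rot': array([-3.11412689e+00, -4.05121189e-01,  4.36344224e-04]), 'ft_force': array([ 0.6673021 , -0.15492635, -0.54491598]), 'wrist_torque': array([0.01722914, 0.01369928, 0.01029615]), 'gripper_force': 0.0, 'grip_width': 1.0004009395772013} 0.0726
top [[ 0.0026648  -0.99997015  0.00725225]
 [-0.98970648 -0.00367503 -0.14306492]
 [ 0.1430873  -0.00679636 -0.98968674]] [-0.03133309  0.54616932  0.88710274]
top objective_red_centre 0.46 [311. 226. 328. 241.] 214 [ 0.4347 -0.1915  0.0516] [ 0.4347 -0.1953  0.0324] [0.035 0.028 0.068]
top objective_red_centre 0.26 [315. 157. 330. 175.] 173 [ 0.5835
[... 2501 characters left out ...]
.5922 -0.3119  0.0369] [ 0.5792 -0.331   0.032 ] [0.044 0.055 0.066]
scene pocket_blue 0.75 [194. 137. 210. 160.] 301 [ 0.4443 -0.1913  0.0378] [ 0.4382 -0.1961  0.0321] [0.027 0.028 0.065]
scene pocket_blue 0.72 [331. 272. 358. 298.] 145 [0.6162 0.2414 0.0121] [0.6157 0.2378 0.0117] [0.052 0.056 0.007]
scene objective_black_centre 0.63 [222. 150. 236. 178.] 321 [ 0.4571 -0.1102  0.0379] [ 0.435  -0.1142  0.0318] [0.059 0.028 0.065]
scene objective_black_centre 0.37 [118. 160. 133. 182.] 294 [ 0.5928 -0.3112  0.0379] [ 0.5897 -0.3147  0.034 ] [0.023 0.023 0.061]
scene objective_white_centre 0.55 [211. 219. 228. 244.] 369 [ 0.6358 -0.0331  0.0404] [ 0.6313 -0.037   0.0322] [0.023 0.027 0.065]
```

```bash
cat >> h.py <<'E'
from scipy.optimize import least_squares
def fitobj(X,c):
    P=X[~np.isnan(X[...,0])]
    P=P[(np.hypot(P[:,0]-c[0],P[:,1]-c[1])<.028)&(P[:,2]>.008)&(P[:,2]<.068)]
    r=np.where(P[:,2]<.046,.016,.016-(P[:,2]-.046)*.007/.018)
    top=P[P[:,2]>.061]
    S=P[P[:,2]<.059]; rs=r[P[:,2]<.059]
    f=least_squares(lambda q:np.hypot(S[:,0]-q[0],S[:,1]-q[1])-rs,c,loss="soft_l1",f_scale=.001)
    return f.x.round(4),len(S),np.abs(f.fun).mean().round(4),(top[:,:2].mean(0).round(4) if len(top) else None),len(top)
E
python3 - <<'E'
from h import *
O=dict(red=(.437,-.195),yellow=(.447,-.33),green=(.59,-.198),blue=(.588,-.315),black=(.447,-.113),white=(.626,-.037))
R=dict(a=(.508,.275),b=(.544,.205),c=(.581,.311),d=(.615,.238))
for c in ("top","scene"):
    img,X=cloud(c)
    for k,v in O.items(): print(c,k,*fitobj(X,v))
    P=X.reshape(-1,3);C=img.reshape(-1,3);ok=~np.isnan(P[:,0])
    H=cv2.cvtColor(img,cv2.COLOR_RGB2HSV).reshape(-1,3)
    allp=[]
    for k,v in R.items():
        m=ok&(np.hypot(P[:,0]-v[0],P[:,1]-v[1])<.036)&(H[:,1]>120)&(H[:,2]>60)
        S=P[m]
        f=least_squares(lambda q:np.hypot(S[:,0]-q[0],S[:,1]-q[1])-.0275,v,loss="soft_l1",f_scale=.002)
        print(c,k,f.x.round(4),len(S),np.median(C[m],0),np.abs(f.fun).mean().round(4)); allp.append(f.x)
    print(np.linalg.norm(allp[0]-allp[1]),np.linalg.norm(allp[0]-allp[2]),np.linalg.norm(allp[3]-allp[2]))
a=cv2.imread("pics/top0.png")[120:260,80:410];b=cv2.imread("pics/scene0.png")[100:320,90:420]
cv2.imwrite("pics/m.png",np.vstack([cv2.resize(a,(660,280)),cv2.resize(b,(480,320)) if 0 else cv2.copyMakeBorder(cv2.resize(b,(465,310)),0,0,0,195,0)]))
E
```

```text
top red [ 0.435  -0.1975] 132 0.0008 [ 0.435  -0.1965] 45
top yellow [ 0.4475 -0.3357] 167 0.0009 [ 0.4474 -0.3347] 51
top green [ 0.5895 -0.2014] 141 0.0007 [ 0.5885 -0.2008] 46
top blue [ 0.5849 -0.3194] 157 0.0007 [ 0.5843 -0.3195] 57
top black [ 0.4475 -0.115 ] 116 0.0008 [ 0.4472 -0.1144] 48
top white [ 0.6266 -0.0383] 139 0.0008 [ 0.6259 -0.0384] 45
top a [0.5083 0.2744] 304 [156.  24.  18.] 0.0024
top b [0.5434 0.2028] 298 [155. 148.   0.] 0.0025
top c [0.5802 0.3095] 252 [ 29. 117.  51.] 0.0021
top d [0.6153 0.2375] 264 [ 28.  65. 128.] 0.0023
0.07977737666431778 0.07999244710894042 0.08011469267376836
scene red [ 0.4341 -0.1987] 230 0.0012 [ 0.4365 -0.1973] 33
scene yellow [ 0.4475 -0.335 ] 204 0.0014 [ 0.4494 -0.3325] 22
scene green [ 0.589  -0.2033] 261 0.0012 [ 0.5912 -0.2021] 42
scene blue [ 0.5845 -0.3205] 261 0.0012 [ 0.5864 -0.3179] 36
scene black [ 0.4468 -0.1161] 234 0.0012 [ 0.449  -0.1147] 35
scene white [ 0.626  -0.0399] 277 0.001 [ 0.6271 -0.0392] 49
scene a [0.5088 0.2748] 254 [114.  18.  14.] 0.0024
scene b [0.5437 0.203 ] 268 [123. 109.  10.] 0.0021
scene c [0.5809 0.3097] 205 [23. 92. 41.] 0.0014
scene d [0.6157 0.238 ] 249 [ 23.  49. 100.] 0.0019
0.0797997588596506 0.08012412477401826 0.07964244835769912
```

View pics/m.png

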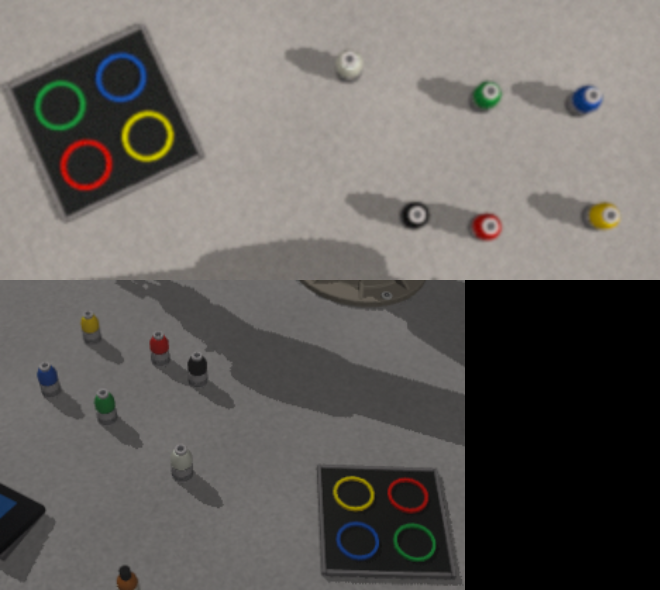

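The picture shows the two-by-two tray at the left of the top view: red, yellow, green and blue rings at (87,164), (147,135), (60,105) and (121,77) in the crop. The six objectives stand at the right, and their colours match the fitted positions. Yellow is the nearest, so I start there and first turn the tool so its axes line up with the world's.

>>> arm_command(rows=[[0,0,0.1295,0,0,0,0.3],[0,0,0.1295,0,0,0,0.3],[0,0,0,0.02,-0.02,0,0.3],[0,0,0,0.034,-0.04,0,0.3],[0,0,0,0.034,-0.04,0,0.3],[0,0,0,0.034,-0.04,0,0.3],[0,0,0,0.034,-0.04,0.02,0.3],[0,0,0,0.034,-0.04,0.02,0.3],[0,0,0,0.034,-0.04,0.02,0.3],[0,0,0,0.03,-0.037,0.02,0.3],[0,0,0,0.02,-0.02,0.02,0.3],[0,0,0,0,0,0,0.3]])

```text
clock: 2.7
tcp_pos: [0.4479, -0.3333, 0.2026]
eef_rot: [-3.14, -0.006, 0.002]
ft_force: [-0.9, -0.5, 0.4]
grip_width: 0.703
gripper_force: 0.0
```

```bash
cat > s.py <<'E'
from h import *
s=env.get_state()
print(round(s["clock"],2),s["tcp_pos"].round(4),s["eef_rot"].round(4),s["joints"].round(2),round(s["grip_width"],3),round(s["gripper_force"],1),s["ft_force"].round(1))
R=cv2.Rodrigues(s["eef_rot"])[0]; print(R.round(4).tolist())
E
python3 s.py; python3 - <<'E'
from h import *
img,X=cloud("scene"); cv2.imwrite("pics/s1.png",img[...,::-1])
i=~np.isnan(X[...,0])
m=i&(X[...,2]>.08)&(X[...,1]>-.5)&(X[...,0]>.3); 
print(X[m].shape, np.percentile(X[m],[0,5,50,95,100],axis=0).round(3) if m.any() else "")
E
```

```text
2.7 [ 0.4479 -0.3333  0.2026] [-3.1398e+00 -5.5000e-03  2.2000e-03] [ 0.57  0.36 -0.05  1.96  0.02  0.83 -1.06] 0.703 0.0 [-0.9 -0.5  0.4]
[[1.0, 0.0035, -0.0014], [0.0035, -1.0, 0.0018], [-0.0014, -0.0018, -1.0]]
(4033, 3) [[ 0.412 -0.403  0.136]
 [ 0.438 -0.383  0.167]
 [ 0.463 -0.306  0.3  ]
 [ 0.493 -0.275  0.395]
 [ 0.502 -0.264  0.409]]
```

View pics/s1.png

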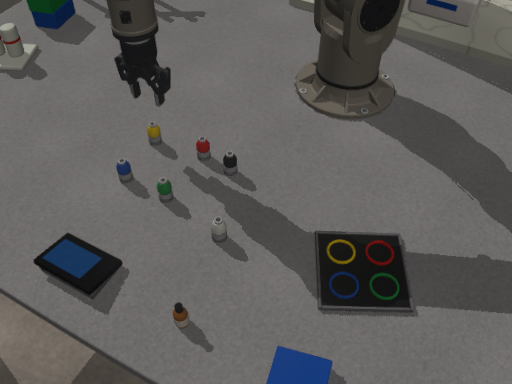

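The scene view shows the gripper above the yellow objective (154,132). Nothing else is tall on the way to the tray at (362,270); the tablet (78,263) and the bottle (180,315) are out of the way.

>>> arm_command(rows=[[0,0,0,0,0.002,0.025,0.3],[0,0,0,0,0,0.03,0.3],[0,0,0,0,0,0.03,0.3],[0,0,0,0,0,0.02,0.3],[0,0,0,0,0,0.0145,0.3],[0,0,0,0,0,0,0.3],[0,0,0,0,0,0,1],[0,0,0,0,0,0,1],[0,0,0,0,0,0,1],[0,0,0,0,0,0,1],[0,0,0,0,0,0,1]])

```text
clock: 4.12
tcp_pos: [0.4472, -0.3378, 0.0855]
eef_rot: [3.141, -0.0, 0.002]
ft_force: [-1.2, 0.4, 7.0]
grip_width: 0.361
gripper_force: 58.8
```

>>> arm_command(rows=[[0,0,0,0,0,-0.01,1],[0,0,0,0,0,-0.02,1],[0,0,0,0,0,-0.03,1],[0,0,0,0,0,-0.03,1],[0,0,0,0,0,-0.02,1],[0,0,0,0.002,-0.01,0,1],[0,0,0,0.004,-0.025,0,1],[0,0,0,0.008,-0.04,0,1],[0,0,0,0.008,-0.045,0,1],[0,0,0,0.008,-0.045,0,1],[0,0,0,0.008,-0.045,0,1],[0,0,0,0.008,-0.045,0,1]])

```text
clock: 5.62
tcp_pos: [0.4924, -0.0804, 0.1939]
eef_rot: [-3.141, -0.0, 0.001]
ft_force: [1.3, -0.2, -1.7]
grip_width: 0.359
gripper_force: 59.5
```

>>> arm_command(rows=[[0,0,0,0.008,-0.045,0,1],[0,0,0,0.008,-0.045,0,1],[0,0,0,0.008,-0.045,0,1],[0,0,0,0.008,-0.045,0,1],[0,0,0,0.008,-0.04,0,1],[0,0,0,0.008,-0.03,0,1],[0,0,0,0.004,-0.02,0,1],[0,0,0,0.004,-0.01,0,1],[0,0,0,0,0,0,1],[0,0,0,0,0,0,1]])

```text
clock: 6.88
tcp_pos: [0.5489, 0.1961, 0.1943]
eef_rot: [3.141, -0.003, -0.0]
ft_force: [0.3, -0.9, -1.8]
grip_width: 0.361
gripper_force: 59.5
```

```bash
python3 s.py; python3 - <<'E'
from h import *
a=eyes.read_camera("scene")[0][90:330,300:450]; b=eyes.read_camera("wrist")[0]
cv2.imwrite("pics/w1.png",np.hstack([cv2.resize(a,(240,384)),b])[...,::-1])
E
```

```text
6.88 [0.5489 0.1961 0.1943] [ 3.141e+00 -2.600e-03 -4.000e-04] [-0.26  0.41 -0.25  1.9   0.13  0.85 -2.14] 0.361 59.5 [ 0.3 -0.9 -1.8]
[[1.0, -0.0016, -0.0003], [-0.0016, -1.0, -0.0006], [-0.0003, 0.0006, -1.0]]
```

View pics/w1.png

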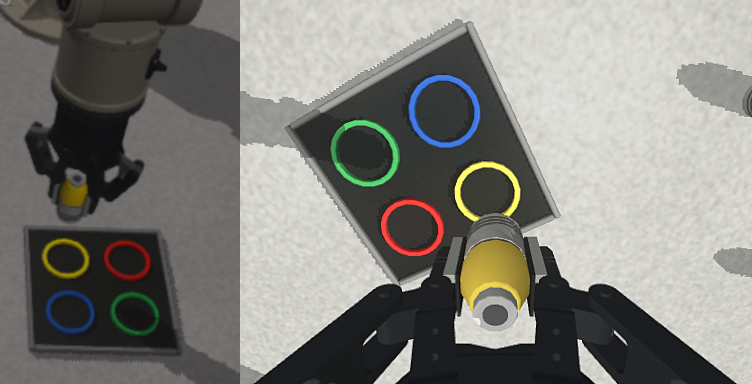

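The wrist view shows the yellow objective upright between the pads at (493,260), just short of the yellow ring at (487,193) because the camera looks from behind. Next I correct the offset and lower it.

>>> arm_command(rows=[[0,0,0,-0.0055,-0.007,0,1],[0,0,0,0,0,0.02,1],[0,0,0,0,0,0.03,1],[0,0,0,0,0,0.025,1],[0,0,0,0,0,0.013,1],[0,0,0,0,0,0.006,1],[0,0,0,0,0,0.003,1],[0,0,0,0,0,0,1],[0,0,0,0,0,0,1]])

```text
clock: 8.1
tcp_pos: [0.5437, 0.2045, 0.098]
eef_rot: [-3.141, 0.0, -0.001]
ft_force: [-0.1, 0.2, -1.4]
grip_width: 0.36
gripper_force: 59.5
```

>>> arm_command(rows=[[0,0,0,0,0.0015,0.002,1],[0,0,0,0,0,0.002,1],[0,0,0,0,0,0,1],[0,0,0,0,0,0,1]])

```text
clock: 8.6
tcp_pos: [0.5435, 0.2027, 0.0936]
eef_rot: [3.141, -0.001, 0.0]
ft_force: [-0.9, -2.2, 4.6]
grip_width: 0.362
gripper_force: 59.9
```

>>> arm_command(rows=[[0,0,0,0,0,0,0.55],[0,0,0,0,0,0,0.45],[0,0,0,0,0,0,0.35],[0,0,0,0,0,0,0.35],[0,0,0,0,0,-0.02,0.35],[0,0,0,0,0,-0.03,0.35],[0,0,0,0,0,-0.03,0.35],[0,0,0,0,0,-0.03,0.35],[0,0,0,-0.005,0.025,0,0.35],[0,0,0,-0.01,0.04,0,0.35],[0,0,0,-0.015,0.055,0,0.35],[0,0,0,-0.015,0.055,0,0.35]])

```text
clock: 10.1
tcp_pos: [0.498, 0.0266, 0.2049]
eef_rot: [-3.141, -0.0, -0.002]
ft_force: [1.7, -0.5, -0.1]
grip_width: 0.65
gripper_force: 0.0
```

>>> arm_command(rows=[[0,0,0,-0.015,0.055,0,0.35],[0,0,0,-0.015,0.055,0,0.35],[0,0,0,-0.015,0.055,0,0.35],[0,0,0,-0.013,0.04,0,0.35],[0,0,0,-0.005,0.02,0,0.35],[0,0,0,0,0,0,0.35],[0,0,0,0,0,0,0.35]])

```text
clock: 10.98
tcp_pos: [0.4357, -0.1963, 0.2041]
eef_rot: [-3.141, -0.001, -0.001]
ft_force: [-0.3, 1.2, 0.4]
grip_width: 0.651
gripper_force: 0.0
```

```bash
python3 s.py; cat > look.py <<'E'
from h import *
import sys
O=dict(red=(.435,-.198),yellow=(.4475,-.3353),green=(.589,-.202),blue=(.585,-.320),black=(.447,-.1155),white=(.626,-.039))
R=dict(red=(.5085,.2746),yellow=(.5436,.2029),green=(.5806,.3096),blue=(.6155,.2378))
for c in ("top","scene"):
    img,X=cloud(c)
    P=X.reshape(-1,3)
    for k,v in list(O.items())+[("P"+k,v) for k,v in R.items()]:
        Q=P[(np.hypot(P[:,0]-v[0],P[:,1]-v[1])<.02)&(P[:,2]>.03)]
        if len(Q)<20: continue
        print(c,k,len(Q),Q[:,2].max().round(4),*fitobj(X-([0,0,.008] if k[0]=="P" else [0,0,0]),v))
E
python3 look.py
```

```text
10.97 [ 0.4357 -0.1963  0.2041] [-3.1414e+00 -6.0000e-04 -1.4000e-03] [ 0.37  0.24 -0.09  2.13  0.03  0.78 -1.31] 0.651 0.0 [-0.3  1.2  0.4]
[[1.0, 0.0004, 0.0009], [0.0004, -1.0, 0.0002], [0.0009, -0.0002, -1.0]]
top red 900 0.5658 [ 0.4351 -0.1972] 7 0.0002 None 0
top green 157 0.0672 [ 0.5894 -0.2015] 137 0.0007 [ 0.5886 -0.201 ] 46
top blue 155 0.0685 [ 0.585  -0.3197] 108 0.0008 [ 0.5846 -0.3195] 54
top black 183 0.2414 [ 0.4475 -0.1148] 118 0.0007 [ 0.4473 -0.1144] 47
top white 154 0.0678 [ 0.6266 -0.0384] 135 0.0007 [ 0.6253 -0.0384] 46
top Pyellow 178 0.0761 [0.5446 0.2039] 158 0.0011 [0.5444 0.2026] 47
scene red 305 0.2464 [ 0.4344 -0.199 ] 233 0.0012 [ 0.436  -0.1972] 35
scene green 210 0.0659 [ 0.5891 -0.2031] 258 0.0011 [ 0.5909 -0.2016] 41
scene blue 203 0.0671 [ 0.5845 -0.3206] 261 0.0012 [ 0.586  -0.3179] 36
scene black 273 0.2391 [ 0.4471 -0.1161] 237 0.0012 [ 0.4488 -0.1149] 37
scene white 236 0.0665 [ 0.6261 -0.04  ] 276 0.001 [ 0.627 -0.039] 51
scene Pyellow 270 0.0746 [0.5436 0.2024] 283 0.0013 [0.5455 0.2025] 47
```

>>> arm_command(rows=[[0,0,0,-0.001,0.0015,0.025,0.35],[0,0,0,0,0,0.03,0.35],[0,0,0,0,0,0.03,0.35],[0,0,0,0,0,0.02,0.35],[0,0,0,0,0,0.0145,0.35],[0,0,0,0,0,0,0.35],[0,0,0,0,0,0,0.35],[0,0,0,0,0,0,1],[0,0,0,0,0,0,1],[0,0,0,0,0,0,1],[0,0,0,0,0,0,1]])

```text
clock: 12.45
tcp_pos: [0.4347, -0.1987, 0.0848]
eef_rot: [3.141, -0.001, 0.002]
ft_force: [-1.6, 1.3, 10.9]
grip_width: 0.362
gripper_force: 58.4
```

>>> arm_command(rows=[[0,0,0,0,0,-0.01,1],[0,0,0,0,0,-0.02,1],[0,0,0,0,0,-0.03,1],[0,0,0,0,0,-0.03,1],[0,0,0,0,0,-0.02,1],[0,0,0,0.002,-0.01,0,1],[0,0,0,0.004,-0.025,0,1],[0,0,0,0.006,-0.04,0,1],[0,0,0,0.007,-0.045,0,1],[0,0,0,0.007,-0.045,0,1],[0,0,0,0.007,-0.045,0,1],[0,0,0,0.007,-0.045,0,1]])

```text
clock: 13.95
tcp_pos: [0.4739, 0.0584, 0.1934]
eef_rot: [-3.142, -0.0, 0.001]
ft_force: [0.2, 0.1, -1.3]
grip_width: 0.36
gripper_force: 59.5
```

>>> arm_command(rows=[[0,0,0,0.007,-0.045,0,1],[0,0,0,0.007,-0.045,0,1],[0,0,0,0.007,-0.045,0,1],[0,0,0,0.006,-0.04,0,1],[0,0,0,0.004,-0.028,0,1],[0,0,0,0.003,-0.015,0,1],[0,0,0,0,0,0,1],[0,0,0,0,0,0,1]])

```text
clock: 14.95
tcp_pos: [0.5084, 0.2731, 0.1937]
eef_rot: [3.141, -0.002, -0.001]
ft_force: [-0.2, -0.0, -1.2]
grip_width: 0.358
gripper_force: 59.5
```

>>> arm_command(rows=[[0,0,0,0,-0.0015,0.02,1],[0,0,0,0,0,0.03,1],[0,0,0,0,0,0.025,1],[0,0,0,0,0,0.013,1],[0,0,0,0,0,0.006,1],[0,0,0,0,0,0.002,1],[0,0,0,0,0,0,1],[0,0,0,0,0,0,1]])

```text
clock: 15.95
tcp_pos: [0.5087, 0.2761, 0.0986]
eef_rot: [-3.141, 0.0, -0.001]
ft_force: [0.1, -0.1, -1.2]
grip_width: 0.361
gripper_force: 59.5
```

>>> arm_command(rows=[[0,0,0,0,0.0015,0.003,1],[0,0,0,0,0,0.0025,1],[0,0,0,0,0,0,1],[0,0,0,0,0,0,1]])

```text
clock: 16.45
tcp_pos: [0.5085, 0.2743, 0.0928]
eef_rot: [3.141, -0.001, 0.0]
ft_force: [-3.3, -3.7, 9.2]
grip_width: 0.36
gripper_force: 60.5
```

>>> arm_command(rows=[[0,0,0,0,0,0,0.55],[0,0,0,0,0,0,0.45],[0,0,0,0,0,0,0.35],[0,0,0,0,0,0,0.35],[0,0,0,0,0,-0.02,0.35],[0,0,0,0,0,-0.03,0.35],[0,0,0,0,0,-0.03,0.35],[0,0,0,0,0,-0.03,0.35],[0,0,0,0.004,0.025,0,0.35],[0,0,0,0.007,0.04,0,0.35],[0,0,0,0.009,0.055,0,0.35],[0,0,0,0.009,0.055,0,0.35]])

```text
clock: 17.95
tcp_pos: [0.5376, 0.098, 0.204]
eef_rot: [-3.141, -0.001, -0.002]
ft_force: [0.6, -1.0, -0.4]
grip_width: 0.652
gripper_force: 0.0
```

>>> arm_command(rows=[[0,0,0,0.009,0.055,0,0.35],[0,0,0,0.009,0.055,0,0.35],[0,0,0,0.009,0.055,0,0.35],[0,0,0,0.009,0.055,0,0.35],[0,0,0,0.008,0.045,0,0.35],[0,0,0,0.005,0.025,0,0.35],[0,0,0,0.002,0.01,0,0.35],[0,0,0,0,0,0,0.35],[0,0,0,0,0,0,0.35]])

```text
clock: 19.08
tcp_pos: [0.5884, -0.199, 0.2028]
eef_rot: [-3.141, -0.002, -0.0]
ft_force: [-0.2, 0.1, -0.1]
grip_width: 0.651
gripper_force: 0.0
```

```bash
python3 s.py; python3 look.py
```

```text
19.07 [ 0.5884 -0.199   0.2028] [-3.141e+00 -2.300e-03 -3.000e-04] [ 0.34  0.45 -0.15  1.81  0.08  0.89 -1.42] 0.651 0.0 [-0.2  0.1 -0.1]
[[1.0, 0.0015, 0.0002], [0.0015, -1.0, 0.0006], [0.0002, -0.0006, -1.0]]
top red 1065 0.6729 [ 0.435 -0.198] 0 nan None 0
top green 663 0.5515 [ 0.5895 -0.2013] 134 0.0007 [ 0.5886 -0.2007] 49
top black 1148 0.6394 [ 0.4475 -0.1149] 121 0.0007 [ 0.4473 -0.1142] 45
top white 153 0.0681 [ 0.6266 -0.0382] 131 0.0007 [ 0.6258 -0.038 ] 44
top Pred 186 0.0747 [0.5091 0.2752] 166 0.0009 [0.5082 0.2743] 46
top Pyellow 177 0.0758 [0.5445 0.2039] 152 0.0011 [0.5442 0.2027] 49
scene green 331 0.2384 [ 0.5891 -0.2033] 259 0.0011 [ 0.5905 -0.2021] 40
scene blue 204 0.0698 [ 0.5843 -0.3205] 256 0.0011 [ 0.5861 -0.3176] 34
scene black 192 0.0661 [ 0.4471 -0.1162] 235 0.0013 [ 0.4486 -0.1141] 37
scene white 231 0.0667 [ 0.6259 -0.0397] 279 0.001 [ 0.6268 -0.0388] 50
scene Pred 289 0.0734 [0.5092 0.2743] 306 0.0011 [0.5107 0.2742] 50
scene Pyellow 267 0.0745 [0.5435 0.2024] 280 0.0012 [0.5457 0.2026] 50h.py:21: RuntimeWarning: Mean of empty slice.
  return f.x.round(4),len(S),np.abs(f.fun).mean().round(4),(top[:,:2].mean(0).round(4) if len(top) else None),len(top)
  ret = ret.dtype.type(ret / rcount)
```

Red is seated within about 1 mm of its pocket's middle. Next is green at (0.589, -0.202).

>>> arm_command(rows=[[0,0,0,0.0005,0.003,0.025,0.35],[0,0,0,0,0,0.03,0.35],[0,0,0,0,0,0.03,0.35],[0,0,0,0,0,0.02,0.35],[0,0,0,0,0,0.0135,0.35],[0,0,0,0,0,0,0.35],[0,0,0,0,0,0,0.35],[0,0,0,0,0,0,1],[0,0,0,0,0,0,1],[0,0,0,0,0,0,1],[0,0,0,0,0,0,1]])

```text
clock: 20.55
tcp_pos: [0.5893, -0.2037, 0.085]
eef_rot: [3.141, -0.001, 0.002]
ft_force: [-1.3, 2.1, 6.8]
grip_width: 0.359
gripper_force: 58.8
```

>>> arm_command(rows=[[0,0,0,0,0,-0.01,1],[0,0,0,0,0,-0.02,1],[0,0,0,0,0,-0.03,1],[0,0,0,0,0,-0.03,1],[0,0,0,0,0,-0.02,1],[0,0,0,0,-0.01,0,1],[0,0,0,-0.001,-0.025,0,1],[0,0,0,-0.001,-0.04,0,1],[0,0,0,-0.001,-0.045,0,1],[0,0,0,-0.001,-0.045,0,1],[0,0,0,-0.001,-0.045,0,1],[0,0,0,-0.001,-0.045,0,1]])

```text
clock: 22.05
tcp_pos: [0.582, 0.0535, 0.193]
eef_rot: [-3.142, -0.0, 0.002]
ft_force: [-0.2, -0.5, -0.7]
grip_width: 0.363
gripper_force: 59.4
```

>>> arm_command(rows=[[0,0,0,-0.001,-0.045,0,1],[0,0,0,-0.001,-0.045,0,1],[0,0,0,-0.001,-0.045,0,1],[0,0,0,0,-0.045,0,1],[0,0,0,0,-0.038,0,1],[0,0,0,0,-0.025,0,1],[0,0,0,0,-0.015,0,1],[0,0,0,0,0,0,1],[0,0,0,0,0,0,1]])

```text
clock: 23.18
tcp_pos: [0.5804, 0.3078, 0.1938]
eef_rot: [3.141, -0.003, -0.0]
ft_force: [0.9, -0.9, -2.0]
grip_width: 0.357
gripper_force: 59.5
```

>>> arm_command(rows=[[0,0,0,0,-0.001,0.02,1],[0,0,0,0,0,0.03,1],[0,0,0,0,0,0.025,1],[0,0,0,0,0,0.013,1],[0,0,0,0,0,0.006,1],[0,0,0,0,0,0.002,1],[0,0,0,0,0,0,1],[0,0,0,0,0,0,1]])

```text
clock: 24.18
tcp_pos: [0.5802, 0.3106, 0.0986]
eef_rot: [-3.141, 0.0, -0.001]
ft_force: [0.5, 0.3, -0.8]
grip_width: 0.361
gripper_force: 59.5
```

>>> arm_command(rows=[[0,0,0,0,0.001,0.003,1],[0,0,0,0,0,0.0025,1],[0,0,0,0,0,0,1],[0,0,0,0,0,0,1]])

```text
clock: 24.68
tcp_pos: [0.5801, 0.3093, 0.093]
eef_rot: [3.141, -0.001, 0.0]
ft_force: [-3.9, -3.0, 8.7]
grip_width: 0.363
gripper_force: 60.3
```

Seated. Release, then on to blue at (0.585, -0.320), a shift of dx +0.005 and dy -0.629.

>>> arm_command(rows=[[0,0,0,0,0,0,0.55],[0,0,0,0,0,0,0.45],[0,0,0,0,0,0,0.35],[0,0,0,0,0,0,0.35],[0,0,0,0,0,-0.02,0.35],[0,0,0,0,0,-0.03,0.35],[0,0,0,0,0,-0.03,0.35],[0,0,0,0,0,-0.03,0.35],[0,0,0,0,0.025,0,0.35],[0,0,0,0,0.04,0,0.35],[0,0,0,0,0.055,0,0.35],[0,0,0,0,0.055,0,0.35]])

```text
clock: 26.18
tcp_pos: [0.5795, 0.132, 0.2028]
eef_rot: [3.141, -0.001, 0.0]
ft_force: [1.5, -0.5, 0.2]
grip_width: 0.646
gripper_force: 0.0
```

>>> arm_command(rows=[[0,0,0,0,0.055,0,0.35],[0,0,0,0,0.055,0,0.35],[0,0,0,0,0.055,0,0.35],[0,0,0,0,0.055,0,0.35],[0,0,0,0,0.055,0,0.35],[0,0,0,0,0.055,0,0.35],[0,0,0,0.002,0.05,0,0.35],[0,0,0,0.002,0.04,0,0.35],[0,0,0,0.001,0.025,0,0.35],[0,0,0,0,0.008,0,0.35],[0,0,0,0,0,0,0.35],[0,0,0,0,0,0,0.35]])

```text
clock: 27.68
tcp_pos: [0.5852, -0.3169, 0.2025]
eef_rot: [-3.141, -0.003, -0.0]
ft_force: [0.9, -0.4, 0.1]
grip_width: 0.648
gripper_force: 0.0
```

```bash
python3 s.py; python3 look.py 2>/dev/null
```

```text
27.68 [ 0.5852 -0.3169  0.2025] [-3.1409e+00 -2.6000e-03 -1.0000e-04] [ 0.48  0.51 -0.11  1.71  0.07  0.93 -1.22] 0.648 0.0 [ 0.9 -0.4  0.1]
[[1.0, 0.0017, 0.0001], [0.0017, -1.0, 0.0007], [0.0001, -0.0007, -1.0]]
top red 1553 0.6497 [ 0.435 -0.198] 0 nan None 0
top blue 420 0.5474 [ 0.585  -0.3195] 146 0.0007 [ 0.5833 -0.3199] 49
top black 158 0.0672 [ 0.4474 -0.1149] 118 0.0008 [ 0.4474 -0.1142] 48
top white 154 0.0666 [ 0.6267 -0.0384] 133 0.0007 [ 0.6259 -0.0383] 45
top Pred 190 0.0763 [0.5091 0.2753] 163 0.0009 [0.5085 0.2742] 48
top Pyellow 177 0.0749 [0.5446 0.2038] 152 0.001 [0.5439 0.2025] 50
top Pgreen 193 0.0744 [0.5806 0.3102] 174 0.0008 [0.5801 0.3093] 46
scene blue 302 0.2423 [ 0.5844 -0.3205] 262 0.0012 [ 0.586  -0.3185] 33
scene black 189 0.0671 [ 0.447  -0.1161] 238 0.0012 [ 0.4495 -0.1147] 36
scene white 235 0.0666 [ 0.6259 -0.0398] 274 0.0009 [ 0.6275 -0.0388] 49
scene Pred 294 0.074 [0.5091 0.2742] 303 0.0011 [0.5106 0.2741] 47
scene Pyellow 270 0.0738 [0.5436 0.2024] 286 0.0012 [0.5457 0.2027] 48
scene Pgreen 306 0.0753 [0.5798 0.309 ] 317 0.0011 [0.5818 0.3087] 59
```

>>> arm_command(rows=[[0,0,0,-0.0005,0.003,0.025,0.35],[0,0,0,0,0,0.03,0.35],[0,0,0,0,0,0.03,0.35],[0,0,0,0,0,0.02,0.35],[0,0,0,0,0,0.013,0.35],[0,0,0,0,0,0,0.35],[0,0,0,0,0,0,0.35],[0,0,0,0,0,0,1],[0,0,0,0,0,0,1],[0,0,0,0,0,0,1],[0,0,0,0,0,0,1]])

```text
clock: 29.15
tcp_pos: [0.5847, -0.3217, 0.0855]
eef_rot: [3.141, -0.001, 0.002]
ft_force: [-1.4, 0.7, 7.2]
grip_width: 0.358
gripper_force: 58.8
```

>>> arm_command(rows=[[0,0,0,0,0,-0.01,1],[0,0,0,0,0,-0.02,1],[0,0,0,0,0,-0.03,1],[0,0,0,0,0,-0.03,1],[0,0,0,0,0,-0.02,1],[0,0,0,0.001,-0.01,0,1],[0,0,0,0.002,-0.025,0,1],[0,0,0,0.002,-0.04,0,1],[0,0,0,0.002,-0.045,0,1],[0,0,0,0.002,-0.045,0,1],[0,0,0,0.002,-0.045,0,1],[0,0,0,0.002,-0.045,0,1]])

```text
clock: 30.65
tcp_pos: [0.5966, -0.0644, 0.1935]
eef_rot: [-3.141, -0.001, 0.002]
ft_force: [0.0, 0.0, -2.1]
grip_width: 0.361
gripper_force: 59.5
```

>>> arm_command(rows=[[0,0,0,0.002,-0.045,0,1],[0,0,0,0.002,-0.045,0,1],[0,0,0,0.002,-0.045,0,1],[0,0,0,0.002,-0.045,0,1],[0,0,0,0.002,-0.045,0,1],[0,0,0,0.002,-0.039,0,1],[0,0,0,0.002,-0.025,0,1],[0,0,0,0.002,-0.015,0,1],[0,0,0,0,0,0,1],[0,0,0,0,0,0,1]])

```text
clock: 31.9
tcp_pos: [0.6137, 0.2357, 0.1943]
eef_rot: [3.141, -0.003, -0.0]
ft_force: [0.3, 0.4, -1.3]
grip_width: 0.358
gripper_force: 59.5
```

>>> arm_command(rows=[[0,0,0,0.002,-0.001,0.02,1],[0,0,0,0,0,0.03,1],[0,0,0,0,0,0.025,1],[0,0,0,0,0,0.013,1],[0,0,0,0,0,0.006,1],[0,0,0,0,0,0.002,1],[0,0,0,0,0,0,1],[0,0,0,0,0,0,1]])

```text
clock: 32.9
tcp_pos: [0.6158, 0.2385, 0.0992]
eef_rot: [-3.141, 0.0, -0.002]
ft_force: [0.1, -1.1, -2.1]
grip_width: 0.362
gripper_force: 59.5
```

>>> arm_command(rows=[[0,0,0,0,0.001,0.003,1],[0,0,0,0,0,0.0025,1],[0,0,0,0,0,0,1],[0,0,0,0,0,0,1]])

```text
clock: 33.4
tcp_pos: [0.6156, 0.2373, 0.0935]
eef_rot: [3.141, -0.001, 0.0]
ft_force: [-3.4, -2.0, 9.3]
grip_width: 0.359
gripper_force: 60.4
```

>>> arm_command(rows=[[0,0,0,0,0,0,0.55],[0,0,0,0,0,0,0.45],[0,0,0,0,0,0,0.35],[0,0,0,0,0,0,0.35],[0,0,0,0,0,-0.02,0.35],[0,0,0,0,0,-0.03,0.35],[0,0,0,0,0,-0.03,0.35],[0,0,0,0,0,-0.03,0.35],[0,0,0,0,0.04,-0.03,0.35],[0,0,0,0,0.05,-0.02,0.35],[0,0,0,0,0.05,0,0.35],[0,0,0,0,0,0,0.35]])

```text
clock: 34.9
tcp_pos: [0.6158, 0.0926, 0.2548]
eef_rot: [3.14, -0.01, 0.003]
ft_force: [-0.8, 0.3, 0.2]
grip_width: 0.651
gripper_force: 0.0
```

```bash
python3 s.py; python3 look.py 2>/dev/null; python3 - <<'E'
from h import *
a=eyes.read_camera("scene")[0][110:320,100:430]
cv2.imwrite("pics/end.png",cv2.resize(a,(660,420))[...,::-1])
E
```

```text
34.9 [0.6158 0.0926 0.2548] [ 3.1402e+00 -9.9000e-03  2.9000e-03] [-0.1   0.4  -0.2   1.77  0.09  0.99 -1.91] 0.651 0.0 [-0.8  0.3  0.2]
[[1.0, -0.0063, 0.0018], [-0.0063, -1.0, -0.0014], [0.0018, 0.0014, -1.0]]
top black 153 0.0677 [ 0.4475 -0.1147] 113 0.0007 [ 0.4473 -0.1141] 50
top white 152 0.0675 [ 0.6265 -0.0383] 134 0.0007 [ 0.626  -0.0386] 41
top Pgreen 75 0.0744 [0.581  0.3089] 31 0.0008 [0.5799 0.3098] 43
scene black 194 0.0665 [ 0.4469 -0.116 ] 236 0.0013 [ 0.4483 -0.115 ] 35
scene white 236 0.067 [ 0.6261 -0.0398] 275 0.0009 [ 0.6273 -0.0386] 48
scene Pred 294 0.0734 [0.509  0.2743] 301 0.0011 [0.5101 0.2742] 46
scene Pyellow 270 0.0732 [0.5436 0.2025] 283 0.0011 [0.545  0.2024] 42
scene Pgreen 302 0.0757 [0.5797 0.3089] 313 0.001 [0.5815 0.3087] 56
scene Pblue 310 0.0733 [0.6167 0.2362] 305 0.0009 [0.618  0.2367] 57
```

View pics/end.png

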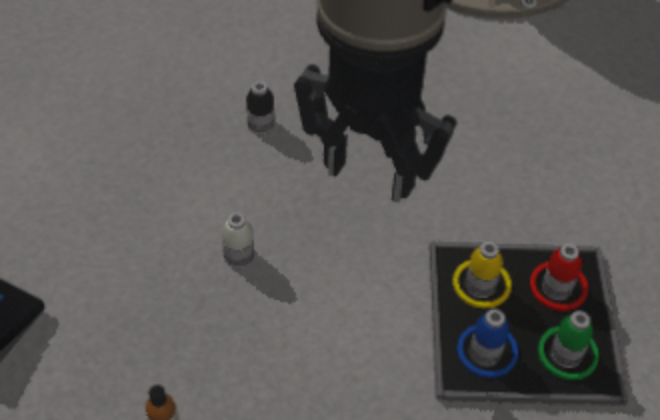

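All four objectives stand in the rings of their own colours: yellow (482,282), red (560,284), blue (488,348), green (570,350). Black (260,110) and white (237,240) have not moved, and the gripper is clear of everything.

```bash
python3 -c "
from station import job
print(job.close_job())"
```

```text
the job is handed in; nothing more can be done
None
```

I placed all four coloured objectives upright in the pockets of their own colours, each within about 2 mm of centre by camera; black and white have not moved, and I handed the job in at about 35 s without seeing a verdict.

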